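# Open the fume extractor's damper fully and start it

## Robot

A 6-joint arm with a two-finger parallel gripper is mounted at the origin on the work surface. World frame = base frame: x ahead of the robot, y to its left, z up, the work surface at z = 0. Lengths are in m, angles in rad, forces in N, time in s.
With the tool pointing down it reaches from about 0.3 to 0.875 m from the base axis. Payload 6.4 kg.
Tool frame: the origin (TCP) lies on the centre line of the jaws, within the pads' length; the fingertips stand manip.nose_length ahead of it and the grasp point (between the pads) lies 3 mm ahead of it (manip.nose_length is the distance from the TCP to the fingertips, in m); z points along the fingers, y is the line along which they close (so a half turn about z gives the same grasp; the last joint's range is limited). The gripper opens to 88 mm and grips with 3 to 60 N. Pads are 18 mm wide; open, the fingers measure 123 mm over their backs; the gripper's body (75 mm by 187 mm) begins 45 mm behind the grasp point.
Start: joints at [1.115, 0.181, 1.607, -0, 1.354, -0.206], TCP at [0.142, 0.557, 0.261] pointing down, gripper open.
Joint ranges: [-2.99, 2.99], [-0.89, 2.07], [0.3, 2.58], [-1.14, 4.28], [0, 2.63], [-3.12, 3.12]. Speed limits (rad/s): [2.57, 2.57, 3.01, 3.14, 3.14, 3.14].

## Interface

Orientations are given as a rotation vector (axis times angle).
In Python, from station import manip gives the robot as it stands.
- The arm moves only by the tool servo_tool, never from a script. Its argument "rows" is a list of rows, each an object with "twist": the turn, a rotation vector about the tool's x, y, z in rad, a list of three; "xyz": the shift along the tool's x, y, z in mm, a list of three; "claw": the opening, from -1 (shut) to 1 (fully open), so that 0 is half open. A call has 1 to 20 rows; each row shifts and turns the commanded pose from where the row before left it, along the tool's axes as they then stand; what a row does not reach is not made up. A row lasts 1/10 s, in which the tool goes at most 50 mm and 8.59 degrees, less where a joint would pass 70% of its speed; a pose out of reach is approached as far as the arm can. A call is refused whole if a number of a shift passes 50 or a number of a turn 0.15, either way. A call with a gripper value outside its range is refused whole. The fingers move at their own pace and stop on an object; "force" is the grip in N (left out, the last holds). Time passes only in rows, so rows that do not move let the fingers close. It gives the time, the measured TCP pose, the force, the opening and the grip force at its end, in the units of the state.
- manip.read_state(): the state, without advancing time (a new reading comes with each control period).
- manip.read_camera(name): name is "scene" or "top" or "wrist"; returns (picture, depth): 400x640x3 uint8, red, green, blue; 400x640 float32, m along the optical axis (not along the pixel's ray), 0 where there is no reading.
- manip.calibration(name): a dict with "K" (3x3 intrinsics, pixels), "k1" (the pictures are not rectified: a ray, as slopes to the right and down, at radius r is drawn at 1 + k1 r^2 times it, then the intrinsics apply), "rvec" (rotation vector, rad) and "tvec" (3), from world to camera coordinates, as OpenCV has them; the wrist camera has in their place "tool_from_camera" (4x4, takes a point from camera to tool coordinates, whose origin is the TCP and whose axes are the flange's). Camera axes: x right, y down, z forward; pixel columns grow to the right and rows downward; lengths in m; the calibration is good to about 2 mm. A picture is of the moment at which its call begins: read the wrist's pose just before it. calibration takes no time and is no camera call.
- manip.job_done(): hands the job in; it is judged then, once.
The state is a dict: "clock": time; "q": joint angles; "joint_velocities": joint speeds; "joint_efforts": joint torques, N m; "tcp_pos": TCP position; "tool_rot": TCP orientation; "wrist_force": force on the tool from outside, world axes, zero at the start; "moment": the same for the moment, N m; "width": opening from 0.0 (shut) to 1.0 (fully open); "gripper_force": force on a finger pad.
Only numpy, scipy, OpenCV 4.12 (cv2) and the standard library are available. Lean on these libraries where they do the work, as an engineer would, in place of code of your own. Each camera call takes 0.05 s, during which the arm holds its last target. There are 200 camera calls.

## Task

Get the bench fume extractor ready for soldering: with the fingertips push the orange damper lever from its closed position (red dot), past the half-open click (yellow dot), all the way to the fully open stop (green dot), and then press the green start button down and let go of it. Only push: do not pinch the lever, do not press the button before the lever is fully open, and leave the jar, bottle, multimeter and screwdriver where they are.

Things in the scene. Friction and masses are not known exactly. Their poses are not given: they have to be found in the camera images.
- extractor: White fume extractor, 200 (x) x 220 (y) x 110 mm high, fixed to the bench. Origin at the centre of its underside; x from the blue slotted front grille (robot's side) to the back, y left, z up. On its flat top lies a 3 mm aluminium plate, 125 x 130 mm, centred at x -25 mm; in this frame the lever pivot is at (30, 0, 113) mm, the start button at (55, -72) mm (right rear).
- lever (a joint): Lever angle, rad, counter-clockwise from above. 0: closed (red dot; points to the unit's front, 0.5 rad to its left, +y). 0.5: first detent (yellow dot; straight to the front, -x). 1.0: second stop (green dot; 0.5 rad to the right). Hard stops at both ends. Sprung detents at 0, 0.5, 1.0 (about 0.02 play): some 4 N on the paddle to leave; past the crests at 0.25 and 0.75 it snaps on into the next. Starts near 0.
- lever_pivot (a point): The lever's fixed pivot, at the top of the aluminium plate (113 mm above the bench). Axes as the extractor's.
- lever_grip (a point): Centre of the upright orange paddle on the lever's end, 85 mm from the pivot, 142 mm above the bench. Paddle: 26 mm along the lever, 14 mm thick, 8 to 50 mm above the aluminium plate. A flat bar (12 mm wide, up to 12 mm above the plate) joins it to the hub (28 mm across, 19 mm high). Axes turn with the lever: x from paddle to pivot, -y the way it moves when opening, z up.
- lever_push_face: The half of the paddle that is pushed to open the lever (the trailing half, 7 mm thick), origin at its centre, 3.5 mm on the closed side of the paddle's centre.
- lever_far_face: The other half of the paddle (the leading half when opening, 7 mm thick), origin at its centre.
- start_button (a joint): Travel of the green start button, m: 0 up, 0.006 fully down. Springs back; fully down takes 5 N.
- start_button_top (a point): Centre of the top of the green start button (28 mm across), a round cap in a black housing on the right rear of the extractor's top; pressed straight down.
- flux_jar: Loose jar, 36 mm across, 36 mm high, yellow cap, standing on the left rear of the extractor's top. Origin at the centre of its underside. Leave alone.
- cleaner_bottle: Loose white bottle with red cap, 52 mm across, 130 mm high, standing on the bench to the right of the extractor. Origin at the centre of its underside. Leave alone.
- multimeter: Loose yellow multimeter lying on the bench to the left of the extractor, 170 x 85 x 36 mm (long side along its x). Origin at the centre of its underside. Leave alone.
- screwdriver: Loose screwdriver, 150 mm long, lying on the bench in front of the extractor. Leave alone.

How it is judged:
On the way, in this order (a step that is already met when the one before it is completed fails the run):
1. the lever is past the half-open detent and at the second stop (above 0.93 rad) (value of joint lever above 0.93 rad), for 0.2 s.
2. then the start button is pressed at least 4.5 mm down, the lever still fully open (value of joint start_button above 0.0045 m and value of joint lever above 0.93 rad), for 0.05 s.
At the end, for the whole second after the job is handed in: The lever rests at its second stop (above 0.93 of 1.0 rad), the start button has been pressed after that (at least 4.5 of its 6 mm) and is up again (under 1.5 mm), and the jar, bottle, multimeter and screwdriver are within 15 mm of where they were (value of joint lever above 0.93 rad and value of joint start_button below 0.0015 m and distance of each of flux_jar, cleaner_bottle, multimeter, screwdriver from where it was at the start of the episode below 0.015 m and velocity of joint lever between -0.05 and 0.05 rad/s); the robot touches nothing.
It fails at once if the start button is pressed before the lever is at the second stop (value of joint start_button above 0.003 m and value of joint lever below 0.93 rad).
It fails at once if the lever's paddle is pinched: squeezed from both faces at once (contact force between each of lever_push_face, lever_far_face and the fingers above 1 N).
It fails at once if the jar, bottle, multimeter or screwdriver is pushed, lifted or carried more than 15 mm from its place (distance of any of flux_jar, cleaner_bottle, multimeter, screwdriver from where it was at the start of the episode above 0.015 m).
It also fails if it takes over 42 s, if anything falls off the work surface, if the arm or the gripper's body presses on something with over 40 N, if the wrist force passes 120 N, or if a joint passes its speed limit or range.

## Working session

There is one attempt and no reset: what is moved stays moved. The work goes in short steps, Python scripts to look and compute and a tool call to move; the robot and the scene stay as the last step left them, time stands still between calls to the robot, and variables do not carry over. Pictures are saved under pics/ and viewed, at most 10 in all, crops included, and the job is handed in when it is done.

Besides the shell and the picture viewer there is one more tool, called after "Call:" as a command line: name --argument value ..., lists and objects as JSON in quotes. servo_tool: Moves the arm, as the interface text tells. Its arguments: {"type":"object","properties":{"rows":{"type":"array"},"force":{"type":"number"}},"required":["rows"]}

```bash
mkdir -p pics; cat > h.py <<'E'
import numpy as np, cv2
from station import manip
from scipy.spatial.transform import Rotation as R
def grab(n):
    s=manip.read_state(); im,d=manip.read_camera(n); c=manip.calibration(n)
    if n=="wrist":
        T=np.eye(4);T[:3,:3]=R.from_rotvec(s["tool_rot"]).as_matrix();T[:3,3]=s["tcp_pos"]
        M=T@np.array(c["tool_from_camera"])
    else:
        Rm=R.from_rotvec(np.ravel(c["rvec"])).as_matrix();M=np.eye(4);M[:3,:3]=Rm.T;M[:3,3]=-Rm.T@np.ravel(c["tvec"])
    return im,d,np.array(c["K"]),c["k1"],M
def ray(uv,K,k1,M):
    p=cv2.undistortPoints(np.float64(uv).reshape(-1,1,2),K,np.array([k1,0,0,0.]))[:,0]
    return M[:3,3],np.c_[p,np.ones(len(p))]@M[:3,:3].T
def onz(uv,z,K,k1,M):
    o,d=ray(uv,K,k1,M); return o+d*((z-o[2])/d[:,2])[:,None]
def save(im,f): cv2.imwrite("pics/"+f,im[:,:,::-1])
E
python3 - <<'E'
from h import *
print(manip.read_state(),manip.nose_length)
a=grab("top");b=grab("scene")
np.savez("top0",im=a[0],d=a[1],K=a[2],k1=a[3],M=a[4])
save(a[0],"top.png");save(b[0],"scene.png")
E
```

```text
{'clock': 0.0, 'q': array([ 1.11470827e+00,  1.81546404e-01,  1.60799209e+00,  6.37141998e-06,
        1.35381463e+00, -2.06319593e-01]), 'joint_velocities': array([ 0.00160331,  0.00065686,  0.00022572, -0.00138797, -0.00115077,
       -0.00139556]), 'joint_efforts': array([ 2.35424359e-04, -4.33862722e+01, -3.41849148e+01,  7.02360109e-02,
        3.84973024e-02, -1.12909563e-04]), 'tcp_pos': array([0.14189613, 0.5567023 , 0.25981479]), 'tool_rot': array([-3.91246337e-01, -3.11655103e+00,  2.61139968e-03]), 'wrist_force': array([-0.43327738, -0.91458343, -0.49299677]), 'moment': array([0.02027199, 0.04089158, 0.05004684]), 'gripper_force': 0.0, 'width': 0.9988736422932751} 0.022
```

View pics/top.png

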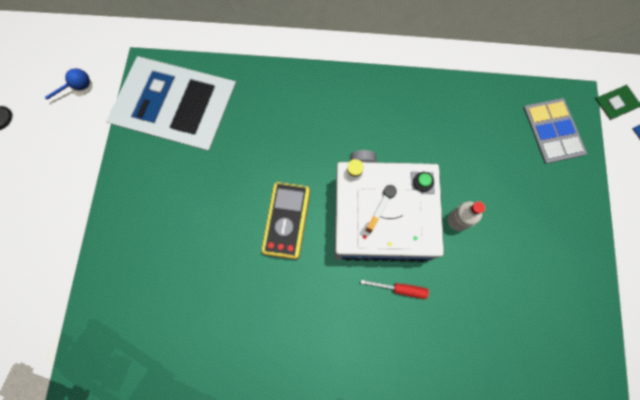

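View pics/scene.png

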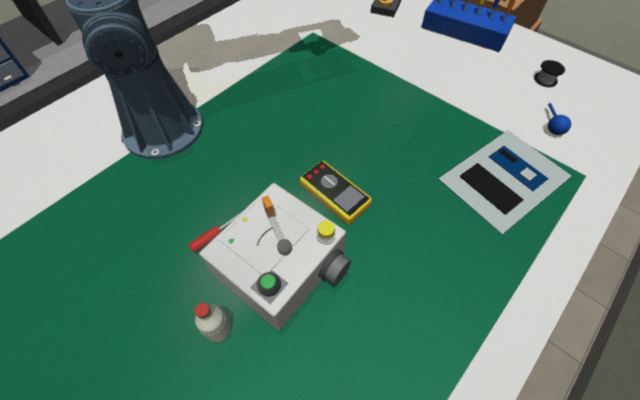

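The top view shows the extractor at columns 335–442 and rows 163–260, with the hub at (390,191), the orange paddle at (370,227), the button at (425,181) and the green dot at (415,238). The jar is at (355,168) and the bottle at (465,215). The scene view shows the same layout.

```bash
python3 - <<'E'
from h import *
a=grab("top");im,d,K,k1,M=a
hsv=cv2.cvtColor(im,cv2.COLOR_RGB2HSV)
def cen(lo,hi,box):
    m=cv2.inRange(hsv,np.array(lo),np.array(hi));z=np.zeros_like(m);x0,x1,y0,y1=box;z[y0:y1,x0:x1]=m[y0:y1,x0:x1]
    n,l,st,c=cv2.connectedComponentsWithStats(z);i=1+np.argmax(st[1:,4]);return c[i],st[i]
for n,lo,hi,box,z in [("paddle",(8,150,120),(20,255,255),(355,385,210,240),.163),("button",(45,120,80),(75,255,255),(412,440,168,195),.13),
  ("gdot",(45,80,80),(80,255,255),(408,422,230,245),.113),("ydot",(22,80,100),(35,255,255),(382,397,236,250),.113),
  ("hub",(0,0,0),(180,255,110),(380,400,180,200),.132),("jar",(22,100,100),(35,255,255),(343,367,155,180),.146),("bottlecap",(0,150,100),(8,255,255),(468,490,198,218),.13)]:
    c,st=cen(lo,hi,box);print(n,c.round(1),st,onz(c,z,K,k1,M)[0].round(4),"depth z:",end="")
    u,v=c.round().astype(int);o,r=ray(c,K,k1,M);print((o+r[0]*np.median(d[v-1:v+2,u-1:u+2])).round(4))
m=((hsv[...,1]<60)&(hsv[...,2]>140)).astype(np.uint8);z=np.zeros_like(m);z[155:262,325:448]=m[155:262,325:448]
z=cv2.morphologyEx(z,cv2.MORPH_CLOSE,np.ones((15,15)));z=cv2.morphologyEx(z,cv2.MORPH_OPEN,np.ones((15,15)))
cs=max(cv2.findContours(z,0,2)[0],key=cv2.contourArea);b=cv2.boxPoints(cv2.minAreaRect(cs));p=onz(b,.11,K,k1,M);print(b,p.round(4),p.mean(0))
E
```

```text
paddle [371.4 224. ] [368 218   7  12  40] [ 0.4848 -0.0333  0.163 ] depth z:[ 0.4848 -0.0333  0.1632]
button [424.5 179.5] [418 173  14  14 146] [ 0.595  -0.1412  0.13  ] depth z:[ 0.5936 -0.1402  0.1339]
gdot [415.  237.7] [414 237   3   3   7] [ 0.4745 -0.1285  0.113 ] depth z:[ 0.4743 -0.1283  0.1139]
ydot [389.7 243.9] [388 243   4   3   9] [ 0.4576 -0.0775  0.113 ] depth z:[ 0.4574 -0.0773  0.1145]
hub [389.  191.6] [383 186  12  12  91] [ 0.5622 -0.0688  0.132 ] depth z:[ 0.5622 -0.0688  0.132 ]
jar [354.9 167.2] [348 159  15  17 198] [0.604  0.0051 0.146 ] depth z:[0.6039 0.0051 0.1463]
bottlecap [477.9 207.3] [472 202  12  11  99] [ 0.5446 -0.2513  0.13  ] depth z:[ 0.5447 -0.2515  0.1296]
[[336. 158.]
 [442. 158.]
 [442. 255.]
 [336. 255.]] [[ 0.6351  0.0453  0.11  ]
 [ 0.6543 -0.183   0.11  ]
 [ 0.4441 -0.1848  0.11  ]
 [ 0.4266  0.0292  0.11  ]] [ 0.54000128 -0.07331824  0.11      ]
```

Call:
servo_tool --rows '[{"twist":[0,0,0.09],"xyz":[0,0,0],"claw":-1},{"twist":[0,0,0.09],"xyz":[0,0,0],"claw":-1},{"twist":[0,0,0],"xyz":[-35,-22,0],"claw":-1},{"twist":[0,0,0],"xyz":[-35,-22,0],"claw":-1},{"twist":[0,0,0],"xyz":[-35,-22,0],"claw":-1},{"twist":[0,0,0],"xyz":[-35,-22,0],"claw":-1},{"twist":[0,0,0],"xyz":[-35,-22,0],"claw":-1},{"twist":[0,0,0],"xyz":[-35,-22,0],"claw":-1},{"twist":[0,0,0],"xyz":[-35,-22,0],"claw":-1},{"twist":[0,0,0],"xyz":[-35,-22,0],"claw":-1},{"twist":[0,0,0],"xyz":[-35,-22,0],"claw":-1},{"twist":[0,0,0],"xyz":[-35,-22,0],"claw":-1},{"twist":[0,0,0],"xyz":[-35,-22,0],"claw":-1},{"twist":[0,0,0],"xyz":[-35,-22,0],"claw":-1},{"twist":[0,0,0],"xyz":[-35,-22,0],"claw":-1},{"twist":[0,0,0],"xyz":[-35,-22,0],"claw":-1},{"twist":[0,0,0],"xyz":[-35,-22,0],"claw":-1},{"twist":[0,0,0],"xyz":[-35,-22,0],"claw":-1},{"twist":[0,0,0],"xyz":[0,0,0],"claw":-1}]' --force 20

```text
clock: 2.05
tcp_pos: [0.5064, 0.0, 0.2605]
tool_rot: [0.677, 3.067, -0.002]
wrist_force: [0.7, -0.3, -0.0]
width: 0.006
gripper_force: 0.0
```

```bash
python3 - <<'E'
from h import *
s=manip.read_state();print(s["tcp_pos"],R.from_rotvec(s["tool_rot"]).as_matrix().round(3),s["width"],s["clock"])
im,d,K,k1,M=grab("wrist");save(im,"w1.png");print(M.round(3));np.savez("w1",d=d,K=K,k1=k1,M=M,im=im)
E
```

```text
[5.06373473e-01 2.67211905e-06 2.60480936e-01] [[-0.907  0.421  0.001]
 [ 0.421  0.907 -0.001]
 [-0.001 -0.001 -1.   ]] 0.006393964309714431 2.05
[[ 0.422  0.875  0.237  0.446]
 [ 0.907 -0.407 -0.11   0.028]
 [-0.     0.262 -0.965  0.384]
 [ 0.     0.     0.     1.   ]]
```

View pics/w1.png

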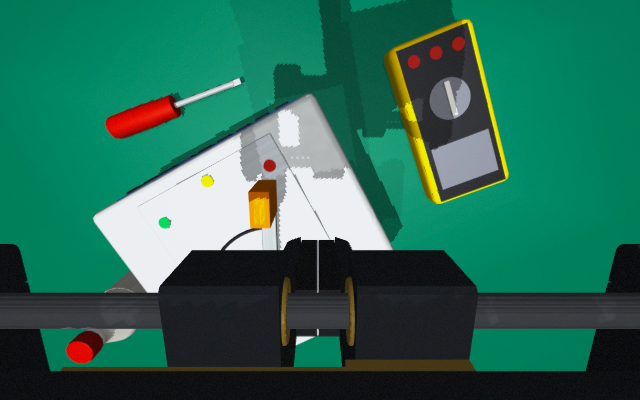

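The wrist view shows the paddle top at about (260,210), the red dot at (269,166), yellow at (207,181) and green at (165,223). The fingers are shut at the bottom centre, right of the paddle (its closed side).

```bash
python3 - <<'E'
from h import *
z=np.load("w1.npz");K,k1,M,im,d=[z[k] for k in("K","k1","M","im","d")];k1=float(k1)
hsv=cv2.cvtColor(im,cv2.COLOR_RGB2HSV)
D=onz([[269,166],[207,181],[165,223]],.113,K,k1,M);print(D.round(4))
A=np.c_[2*D[:,:2],np.ones(3)];s=np.linalg.solve(A,(D[:,:2]**2).sum(1));print("circle",s[:2],np.sqrt(s[2]+s[0]**2+s[1]**2))
m=cv2.inRange(hsv,(8,150,60),(25,255,255));m[:170]=0;m[235:]=0;m[:,:235]=0;m[:,290:]=0
ys,xs=np.nonzero(m);o,r=ray(np.c_[xs,ys],K,k1,M);P=o+r*d[ys,xs][:,None]
T=P[abs(P[:,2]-.163)<.004];print(len(P),len(T));b=cv2.minAreaRect((T[:,:2]*1000).astype(np.float32));print(b,cv2.boxPoints(b))
p=np.array([.562,-.069])
for q in D[:,:2]-p:print("phi",np.arctan2(q[1],-q[0]),np.hypot(*q))
E
```

```text
[[ 0.4687 -0.026   0.113 ]
 [ 0.4582 -0.0779  0.113 ]
 [ 0.4749 -0.1286  0.113 ]]
circle [ 0.56221572 -0.0718062 ] 0.10414528284452115
1186 753
((488.9588623046875, -36.35731506347656), (14.15698528289795, 26.492834091186523), 64.99964141845703) [[473.962    -37.174335]
 [497.97263  -48.370842]
 [503.95572  -35.540295]
 [479.9451   -24.343788]]
phi 0.43203605131840805 0.10274536169796815
phi -0.08574806253708184 0.10413265696185932
phi -0.5997584914984696 0.10552261193086819
```

Call:
servo_tool --rows '[{"twist":[0,0,0],"xyz":[0.5,0,30],"claw":-1},{"twist":[0,0,0],"xyz":[0.5,0,30],"claw":-1},{"twist":[0,0,0],"xyz":[0.5,0,30],"claw":-1},{"twist":[0,0,0],"xyz":[0.5,0,20],"claw":-1},{"twist":[0,0,0],"xyz":[0,-4,0],"claw":-1},{"twist":[0,0,0],"xyz":[0,-4,0],"claw":-1},{"twist":[0,0,0],"xyz":[0,-4,0],"claw":-1},{"twist":[0,0,0],"xyz":[0,-2,0],"claw":-1},{"twist":[0,0,0],"xyz":[0,0,0],"claw":-1}]'

```text
clock: 3.0
tcp_pos: [0.4974, -0.0085, 0.1518]
tool_rot: [0.67, 3.067, -0.0]
wrist_force: [-1.5, 0.3, 0.7]
width: 0.002
gripper_force: 0.0
```

```bash
python3 - <<'E'
from h import *
s=manip.read_state();t=s["tcp_pos"];print(t,s["wrist_force"])
v=t[:2]-np.array([.562,-.0715]);f=.436;print(v@[-np.cos(f),np.sin(f)],v@[np.sin(f),np.cos(f)])
im=grab("wrist")[0];save(im[130:330,180:480],"w2.png")
E
```

```text
[ 0.49739158 -0.00849359  0.15183392] [-1.45442159  0.25041494  0.66831982]
0.08517286327688094 0.029826804058186145
```

View pics/w2.png

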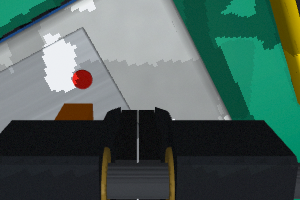

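The paddle is left of the fingertips with a gap of roughly 5 mm, so I can start the push.

Call:
servo_tool --rows '[{"twist":[0,0,0],"xyz":[0,-3,0],"claw":-1},{"twist":[0,0,0],"xyz":[0,-3,0],"claw":-1},{"twist":[0,0,-0.05],"xyz":[1.1,-4.3,0],"claw":-1},{"twist":[0,0,-0.05],"xyz":[1.1,-4.3,0],"claw":-1},{"twist":[0,0,-0.05],"xyz":[1.1,-4.3,0],"claw":-1},{"twist":[0,0,-0.05],"xyz":[1.1,-4.3,0],"claw":-1},{"twist":[0,0,-0.05],"xyz":[1.1,-4.3,0],"claw":-1},{"twist":[0,0,-0.05],"xyz":[1.1,-4.3,0],"claw":-1},{"twist":[0,0,-0.05],"xyz":[1.1,-4.3,0],"claw":-1},{"twist":[0,0,-0.05],"xyz":[1.1,-4.3,0],"claw":-1},{"twist":[0,0,-0.05],"xyz":[1.1,-4.3,0],"claw":-1},{"twist":[0,0,-0.05],"xyz":[1.1,-4.3,0],"claw":-1},{"twist":[0,0,0],"xyz":[0,0,0],"claw":-1}]'

```text
clock: 4.35
tcp_pos: [0.4749, -0.0535, 0.1507]
tool_rot: [0.11, -3.14, 0.0]
wrist_force: [0.6, 0.3, 0.3]
width: 0.006
gripper_force: 0.0
```

```bash
python3 - <<'E'
from h import *
s=manip.read_state();t=s["tcp_pos"];m=R.from_rotvec(s["tool_rot"]).as_matrix();print(t,s["wrist_force"])
v=t[:2]-np.array([.562,-.0715]);print(np.arctan2(m[1,0],-m[0,0]),v@m[:2,0],v@m[:2,1])
im=grab("wrist")[0];save(im[100:330,100:480],"w3.png")
E
```

```text
[ 0.47493522 -0.05345458  0.15070413] [0.55577343 0.34570295 0.30684871]
-0.06995028860654601 0.08559061055046988 0.024086534498468096
```

View pics/w3.png

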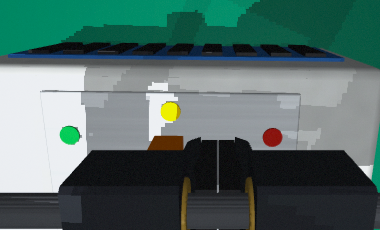

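The lever is now at the yellow dot: the paddle is at (165,143) in the crop, below the dot and just left of the fingers. I'll carry on to the green stop.

Call:
servo_tool --rows '[{"twist":[0,0,-0.05],"xyz":[1.1,-4.3,0],"claw":-1},{"twist":[0,0,-0.05],"xyz":[1.1,-4.3,0],"claw":-1},{"twist":[0,0,-0.05],"xyz":[1.1,-4.3,0],"claw":-1},{"twist":[0,0,-0.05],"xyz":[1.1,-4.3,0],"claw":-1},{"twist":[0,0,-0.05],"xyz":[1.1,-4.3,0],"claw":-1},{"twist":[0,0,-0.05],"xyz":[1.1,-4.3,0],"claw":-1},{"twist":[0,0,-0.05],"xyz":[1.1,-4.3,0],"claw":-1},{"twist":[0,0,-0.05],"xyz":[1.1,-4.3,0],"claw":-1},{"twist":[0,0,-0.05],"xyz":[1.1,-4.3,0],"claw":-1},{"twist":[0,0,-0.05],"xyz":[1.1,-4.3,0],"claw":-1},{"twist":[0,0,0],"xyz":[0,-1,0],"claw":-1},{"twist":[0,0,0],"xyz":[0,0,0],"claw":-1},{"twist":[0,0,0],"xyz":[0,0,0],"claw":-1}]'

```text
clock: 5.7
tcp_pos: [0.4775, -0.0975, 0.1507]
tool_rot: [0.882, -3.015, -0.0]
wrist_force: [0.1, 0.7, -0.6]
width: 0.001
gripper_force: 0.0
```

```bash
python3 - <<'E'
from h import *
s=manip.read_state();t=s["tcp_pos"];m=R.from_rotvec(s["tool_rot"]).as_matrix();print(t,s["wrist_force"])
v=t[:2]-np.array([.562,-.0715]);print(np.arctan2(m[1,0],-m[0,0]),v@m[:2,0],v@m[:2,1])
im=grab("wrist")[0];save(im[100:330,100:480],"w4.png")
E
```

```text
[ 0.47752272 -0.09745185  0.15067433] [ 0.08206913  0.72657015 -0.62528073]
-0.5689326616459023 0.08515124165661607 0.02364688140636019
```

View pics/w4.png

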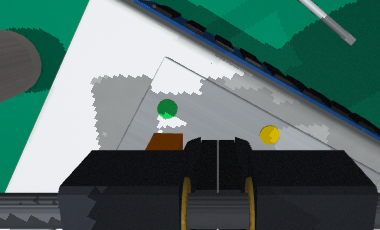

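The paddle now sits by the green dot. I'll back off, rise and go above the button.

Call:
servo_tool --rows '[{"twist":[0,0,0],"xyz":[0,6,0],"claw":-1},{"twist":[0,0,0],"xyz":[0,6,0],"claw":-1},{"twist":[0,0,0],"xyz":[0,0,-30],"claw":-1},{"twist":[0,0,0],"xyz":[0,0,-30],"claw":-1},{"twist":[0,0,0],"xyz":[0,0,-20],"claw":-1},{"twist":[0,0,0],"xyz":[-18.5,-28,0],"claw":-1},{"twist":[0,0,0],"xyz":[-18.5,-28,0],"claw":-1},{"twist":[0,0,0],"xyz":[-18.5,-28,0],"claw":-1},{"twist":[0,0,0],"xyz":[-18.5,-28,0],"claw":-1},{"twist":[0,0,0],"xyz":[0,0,0],"claw":-1}]'

```text
clock: 6.75
tcp_pos: [0.5959, -0.1429, 0.23]
tool_rot: [-0.882, 3.015, -0.001]
wrist_force: [-0.4, -0.7, -0.3]
width: 0.007
gripper_force: 0.0
```

```bash
python3 - <<'E'
from h import *
s=manip.read_state();t=s["tcp_pos"];m=R.from_rotvec(s["tool_rot"]).as_matrix();print(t,s["clock"],m.round(3))
b=np.array([.5935,-.141]);print("tool delta mm",(m.T@np.r_[b-t[:2],0]*1000).round(1))
z=np.load("top0.npz");d=z["d"];uv=[(u,v) for v in range(166,196,3) for u in range(408,442,3)]
o,r=ray(uv,z["K"],float(z["k1"]),z["M"]);P=o+r*np.array([d[v,u] for u,v in uv])[:,None];print((P[:,2]*1000).round().astype(int).reshape(10,-1))
im,dd,K,k1,M=grab("wrist");save(im,"w5.png")
hsv=cv2.cvtColor(im,cv2.COLOR_RGB2HSV);mk=cv2.inRange(hsv,(8,150,60),(20,255,255))
ys,xs=np.nonzero(mk);o,r=ray(np.c_[xs,ys],K,k1,M);P=o+r*dd[ys,xs][:,None];T=P[abs(P[:,2]-.163)<.004];print(len(T),cv2.minAreaRect((T[:,:2]*1000).astype(np.float32)))
E
```

```text
[ 0.5959125  -0.14293866  0.23000587] 6.75 [[-0.842 -0.539  0.001]
 [-0.539  0.842 -0.   ]
 [-0.    -0.001 -1.   ]]
tool delta mm [ 1.   2.9 -0. ]
[[111 108 112 108 111 110 111 108 110 110   1   0]
 [111 111 109 113 111 113 111 110 110 108 108  -2]
 [109 110 112 112 122 125 122 112 112 110 108   3]
 [109 113 111 123 132 135 133 124 112 112 109  -1]
 [111 111 122 124 135 134 133 133 124 107 108  -1]
 [111 112 126 124 136 138 132 135 125 109 109  -1]
 [109 110 123 125 133 134 133 135 125 110 109   0]
 [111 110 115 124 125 123 125 123 124 109 109   2]
 [109 115 114 116 121 122 123 117 111 110 109  -1]
 [114 113 112 112 113 113 111 113 113 109 110  -1]]
1264 ((493.54766845703125, -116.17170715332031), (25.73407745361328, 15.204553604125977), 32.33692932128906)
```

View pics/w5.png

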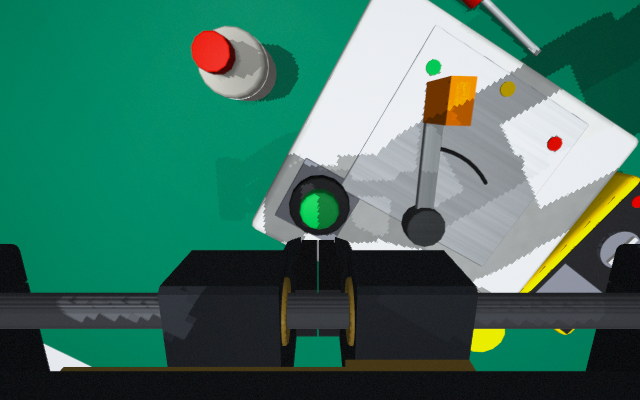

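The lever is along the green dot: the rectangle angle of 32.3° gives about 1.0 rad of travel. The green cap at (319,211) lies on the tool's centre column. The cap top is at about 134 mm and the housing at about 124 mm, so I'll press.

Call:
servo_tool --rows '[{"twist":[0,0,0],"xyz":[1,1,25],"claw":-1},{"twist":[0,0,0],"xyz":[0,0,25],"claw":-1},{"twist":[0,0,0],"xyz":[0,0,15],"claw":-1},{"twist":[0,0,0],"xyz":[0,0,5],"claw":-1},{"twist":[0,0,0],"xyz":[0,0,3],"claw":-1},{"twist":[0,0,0],"xyz":[0,0,2],"claw":-1},{"twist":[0,0,0],"xyz":[0,0,1.5],"claw":-1},{"twist":[0,0,0],"xyz":[0,0,0],"claw":-1}]'

```text
clock: 7.6
tcp_pos: [0.593, -0.1418, 0.1552]
tool_rot: [-0.883, 3.014, -0.001]
wrist_force: [0.2, -0.1, 2.7]
width: 0.007
gripper_force: 1.0
```

Call:
servo_tool --rows '[{"twist":[0,0,0],"xyz":[0,0,1.5],"claw":-1},{"twist":[0,0,0],"xyz":[0,0,1.5],"claw":-1},{"twist":[0,0,0],"xyz":[0,0,1],"claw":-1},{"twist":[0,0,0],"xyz":[0,0,0],"claw":-1}]'

```text
clock: 8.0
tcp_pos: [0.5929, -0.1418, 0.1506]
tool_rot: [-0.883, 3.014, -0.001]
wrist_force: [1.0, -0.2, 4.0]
width: 0.003
gripper_force: 2.3
```

Call:
servo_tool --rows '[{"twist":[0,0,0],"xyz":[0,0,1],"claw":-1},{"twist":[0,0,0],"xyz":[0,0,1],"claw":-1},{"twist":[0,0,0],"xyz":[0,0,0],"claw":-1}]'

```text
clock: 8.3
tcp_pos: [0.593, -0.1418, 0.1503]
tool_rot: [-0.884, 3.014, -0.002]
wrist_force: [-4.4, 2.6, 16.1]
width: 0.004
gripper_force: 7.5
```

The button has bottomed out: force jumped to 16 N with the tips at 128 mm. Releasing.

Call:
servo_tool --rows '[{"twist":[0,0,0],"xyz":[0,0,-5],"claw":-1},{"twist":[0,0,0],"xyz":[0,0,-20],"claw":-1},{"twist":[0,0,0],"xyz":[0,0,-30],"claw":-1},{"twist":[0,0,0],"xyz":[0,0,-30],"claw":-1},{"twist":[0,0,0],"xyz":[0,0,0],"claw":-1},{"twist":[0,0,0],"xyz":[0,0,0],"claw":-1}]'

```text
clock: 8.9
tcp_pos: [0.5923, -0.1417, 0.233]
tool_rot: [-0.883, 3.015, -0.0]
wrist_force: [-0.7, -0.2, 0.2]
width: 0.004
gripper_force: 0.0
```

```bash
python3 - <<'E'
from h import *
im,dd,K,k1,M=grab("wrist");save(im,"w6.png")
hsv=cv2.cvtColor(im,cv2.COLOR_RGB2HSV)
def pts(lo,hi):
    ys,xs=np.nonzero(cv2.inRange(hsv,lo,hi));o,r=ray(np.c_[xs,ys],K,k1,M);return o+r*dd[ys,xs][:,None]
P=pts((8,150,60),(20,255,255));T=P[abs(P[:,2]-.163)<.004];print(cv2.minAreaRect((T[:,:2]*1000).astype(np.float32)))
G=pts((45,150,60),(70,255,255));G=G[np.hypot(G[:,0]-.593,G[:,1]+.141)<.012];print(len(G),np.median(G,0))
E
```

```text
((493.60736083984375, -116.21710205078125), (25.832782745361328, 14.871965408325195), 30.900827407836914)
77 [ 0.58714665 -0.13848063  0.13353515]
```

The lever is still at the green stop and the button is back up, with its top at 133.5 mm. Nothing is being touched, so I'm handing in.

```bash
python3 -c "
from station import manip
print(manip.job_done())"
```

```text
the job is handed in; nothing more can be done
None
```

The lever was pushed to the fully open green stop, then the start button was pressed to its end stop and let go; the job is handed in at about 9 s, and no verdict came back.

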